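Push a cup carriage past its spring catch

TASK

Press the long spring bar of the slide down with the fingertips and, keeping it down, push the carriage with the cup along the track over the retracted catch until it is fully home against the end stop. Then let the bar come up, so that the catch locks behind the carriage, and move clear. Only press and push: leave the cup untouched in its nest, and do not disturb the spray bottle, tape roll, small bottle or marker.

Things in the scene. Friction and masses are not known exactly. Their poses are not given: they have to be found in the camera images.
- jig: the fixed slide: plywood base 8 mm thick (x -122 to +64, y -177 to +167 mm) with two guide walls along its y axis that hold the carriage captive (tops 56 mm above the worktop, outer faces at x = -58 and +58 mm). Origin on the track's centre line at worktop height; +y points along the track to the end stop, +z up; its -x side (towards the robot) carries the press bar
- bar_top (a point): middle of the top face of the press bar, at jig x = -91, y = -51.5 mm; 46 mm above the worktop when up, 32 mm fully down; moves with the bar. The bar is flat steel, 50 mm wide (jig x -116 to -66 mm), 227 mm long (jig y -165 to +62 mm), 9 mm thick, beside the track; it is fixed to the catch tooth and sinks level wherever it is pressed
- catch (a joint): how far catch and bar are pressed down (m): 0 up, 0.014 bottomed. Spring: 5 N to start, 9 N at the bottom; it comes up by itself when released. The tooth clears the carriage's underside above 0.010; the carriage itself keeps the tooth down while it stands over it
- carriage: flat black sliding carriage, 100 mm long along the track, about 0.6 kg, on greased runners, captive under the guide lips; origin at the centre of its underside, 40 mm above the worktop, axes as the jig's. It starts at jig y = -50 to -20 mm. On its -x side a 100 mm long wing reaches over the press bar: carriage x -36 to -114 mm, underside 60 mm and top 78 mm above the worktop
- stop_face (a point): face of the end stop that the carriage's front meets, on the track's centre line at jig y = +151 mm, 44 mm above the worktop. Home against it, the carriage's origin is at jig y = +101 mm and its rear 4 mm past the catch tooth
- tooth (a point): top centre of the catch tooth when it is up, at jig y = +41 mm, 50 mm above the worktop (fixed point). The steel tooth, 40 mm wide and 12 mm thick (jig y +35 to +47 mm), stands 10 mm up into the track; the carriage starts before it and cannot pass unless the catch is down
- push_face (a point): centre of the exposed rear end face (facing jig -y) of the wing, at carriage x = -91, y = -50, z = +29 mm: 69 mm above the worktop, straight above the middle line of the press bar. A finger standing on the bar behind it pushes the carriage here. The face is 18 mm high and is free from carriage x = -114 to -60 mm
- cup: open grey graduated cup, 66 mm across, 89 mm tall, standing loose in a 22 mm deep round nest in the carriage; origin at the centre of its underside, 56 mm above the worktop (its rim is 145 mm above it); it stands at carriage x = +2, y = +8 mm
- mist_bottle: slim white spray bottle behind the slide, 54 mm across, 201 mm tall; origin at the centre of its underside
- tape_roll: roll of brown tape lying flat behind the slide, 92 mm across, 48 mm high; origin at the centre of its underside
- small_bottle: slim bottle with a tall cap, 40 mm across, 166 mm tall, behind the slide; origin at the centre of its underside
- marker: black and white marker pen, 135 mm long, 16 mm thick, lying on the robot's side of the slide; origin at its underside
Mind the look-alikes: they are no part of the job. Several things have the shape of the cup; the one meant has the colours described above.

How it is judged:
On the way, in this order (a step that is already met when the one before it is completed fails the run):
1. the fingers hold the bar down while the carriage is still in front of the catch (value of joint catch above 0.009 m and contact force between the fingers and catch above 1 N and y of carriage in the frame of jig below -0.012 m), for 0.2 s.
2. with the fingers still holding the bar down, the carriage has been pushed over the catch (value of joint catch above 0.009 m and contact force between the fingers and catch above 1 N and y of carriage in the frame of jig above 0 m), for 0.1 s.
3. the carriage is home against the end stop while the fingers still hold the bar down (value of joint catch above 0.009 m and contact force between the fingers and catch above 1 N and y of carriage in the frame of jig above 0.0955 m), for 0.1 s.
At the end, for the whole second after the job is handed in: the carriage stands home (its origin within 5.5 mm of the place against the end stop, jig y over 95.5 mm) and at rest, the catch is up behind it (within 2 mm of its upper end), and the cup stands upright (within 7 degrees) in its nest (y of carriage in the frame of jig above 0.0955 m and value of joint catch below 0.002 m and linear speed of carriage below 0.01 m/s and z of cup in the frame of carriage below 0.022 m and horizontal distance between cup and carriage below 0.016 m and angle between cup's own z axis and vertical below 0.12 rad); the robot touches nothing.
It fails at once if the cup is touched by the robot (contact force between any of the fingers, the arm and cup above 1 N).
It fails at once if the cup is lifted out of its nest or tipped (z of cup in the frame of carriage above 0.03 m or angle between cup's own z axis and vertical above 0.35 rad).
It fails at once if the spray bottle, tape roll, small bottle or marker is shifted (distance of any of mist_bottle, tape_roll, small_bottle, marker from where it was at the start of the episode above 0.02 m).
It also fails if it takes over 40 s, if anything falls off the work surface, if the arm or the gripper's body presses on something with over 40 N, if the wrist force passes 120 N, or if a joint passes its speed limit or range.

ROBOT

A 6-joint arm with a two-finger parallel gripper is mounted at the origin on a cart in front of the work surface, level with it; the furniture and walls round the work are solid. World frame = base frame: x ahead of the robot, y to its left, z up, the work surface at z = 0. Lengths are in m, angles in rad, forces in N, time in s.
With the tool pointing down it reaches from about 0.325 to 0.9 m from the base axis. Payload 6.1 kg.
Tool frame: the origin (TCP) lies midway between the tips of the shut fingers; the grasp point (between the pads) lies 19 mm behind it; x points along the fingers, y is the direction in which the jaws open and shut, and the axes are right-handed (so a half turn about x gives the same grasp; the last joint's range is limited). The gripper opens to 85 mm and grips with 20 to 120 N. Pads are 22 mm wide; open, the fingers measure 114 mm over their backs; the gripper's body (76 mm by 85 mm) begins 54 mm behind the grasp point. The pads swing forward as they close: fully open they stand 13 mm farther back than shut.
Start: joints at [-1.397, 0.22, 1.526, -0, 1.395, -0.126], TCP at [0.185, -0.597, 0.2] pointing down, gripper open.
Joint ranges: [-2.98, 2.98], [-0.91, 2.08], [0.09, 2.57], [-1.24, 4.39], [0.2, 2.65], [-2.68, 2.68]. Speed limits (rad/s): [2.57, 2.57, 3.01, 3.14, 3.14, 3.14].

INTERFACE

Orientations are given as [roll, pitch, yaw] about the fixed x, y, z axes, in that order (R = Rz(yaw) Ry(pitch) Rx(roll)).
In Python, from plant import movep, move_l, set_joints, gripper_to, hold, inverse_kinematics, observe, get_image, get_calibration, Unreachable, job_done gives the robot as it stands. Calls block until the motion is done:
- movep(position, orientation): joint-space move of the TCP to a pose.
- move_l(position, feed=0.15, rotation=None, max_force=None): straight line of the TCP; rotation=None keeps the orientation; feed is the mean speed in m/s. With max_force (N) it stops when the force on the tool has changed by that much, and returns True; else False.
- set_joints(angles): joint-space move.
- gripper_to(opening, f_grip=None): finger opening in m; f_grip is the grip in N (None keeps the last); returns when the fingers have stopped.
- hold(seconds).
- inverse_kinematics(position, orientation): joint angles nearest the present ones, or None.
- observe(): the state.
- get_image(name): name is "scene" or "top" or "wrist"; returns (picture, depth): 480x640x3 uint8, red, green, blue; 480x640 float32, m along the optical axis (not along the pixel's ray), 0 where there is no reading.
- get_calibration(name): a dict with "intrinsics" (3x3 intrinsics, pixels), "world_from_camera" (4x4, takes a point from camera to world coordinates). Camera axes: x right, y down, z forward; pixel columns grow to the right and rows downward; lengths in m; the calibration is good to about 2 mm. A picture is of the moment at which its call begins: read the wrist's pose just before it. get_calibration takes no time and is no camera call; for the wrist camera it gives the pose at the moment of the call.
A pose or a line that the arm cannot do raises Unreachable and nothing moves.
- job_done(): hands the job in, once; it reports no verdict.
The state is a dict: "time_s": time; "q": joint angles; "joint_velocities": joint speeds; "joint_torque": joint torques, N m; "eef_pos": TCP position; "tcp_rot": TCP orientation; "ft_force": force on the tool from outside, world axes, zero at the start; "torque": the same for the moment, N m; "opening": finger opening in m.
Only numpy, scipy, OpenCV 4.12 (cv2) and the standard library are available. Lean on these libraries where they do the work, as an engineer would, in place of code of your own. Each camera call takes 0.05 s, during which the arm holds its last target. There are 200 camera calls.

## Working session

There is one attempt and no reset: what is moved stays moved. The work goes in short steps, each a Python script; the robot and the scene stay as the last script left them, time stands still between calls to the robot, and variables do not carry over. Pictures are saved under pics/ and viewed, about 8 in all and at most 12, crops included, and the job is handed in when it is done.

```bash
mkdir -p pics; ls; python3 - <<'E'
from plant import *
import cv2,numpy as np
for n in("top","scene"):
    im,d=get_image(n); np.savez(f"pics/{n}.npz",im=im,d=d); cv2.imwrite(f"pics/{n}.png",im[...,::-1]); c=get_calibration(n); print(n,np.round(c["intrinsics"],1).tolist(),np.round(c["world_from_camera"],3).tolist())
o=observe();print(o)
E
```

```text
pics
top [[552.7, 0.0, 316.3], [0.0, 552.7, 240.0], [0.0, 0.0, 1.0]] [[-0.023, -0.995, 0.1, 0.551], [-0.999, 0.025, 0.02, 0.131], [-0.022, -0.099, -0.995, 0.931], [0.0, 0.0, 0.0, 1.0]]
scene [[542.2, 0.0, 331.3], [0.0, 542.2, 245.7], [0.0, 0.0, 1.0]] [[0.851, -0.384, 0.36, 0.311], [-0.526, -0.598, 0.605, -0.398], [-0.017, -0.704, -0.71, 0.686], [0.0, 0.0, 0.0, 1.0]]
{'time_s': 0.1, 'q': array([-1.39706589e+00,  2.21190960e-01,  1.52749142e+00, -1.23029664e-05,
        1.39468608e+00, -1.26096270e-01]), 'joint_velocities': array([ 2.50979035e-04,  1.05878554e-04, -2.38821084e-03, -1.13758686e-03,
        3.87193229e-05, -2.79081068e-03]), 'joint_torque': array([ 8.39206677e-04, -4.98243499e+01, -3.90546727e+01, -1.30876106e-04,
        5.71655139e-03,  2.93486869e-05]), 'eef_pos': array([ 0.18448727, -0.59652818,  0.1991844 ]), 'tcp_rot': array([-1.69007393,  1.56902048,  1.7513476 ]), 'ft_force': array([0.60002361, 0.59057507, 0.76235675]), 'torque': array([-0.00550654,  0.01024363,  0.01036356]), 'opening': 0.08512188009365489}
```

View pics/top.png

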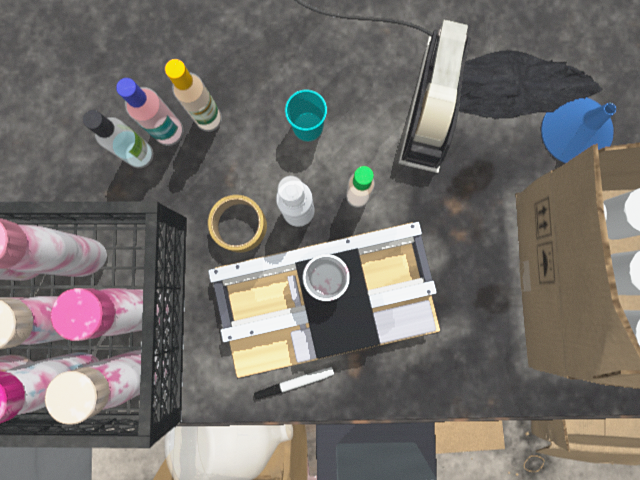

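View pics/scene.png

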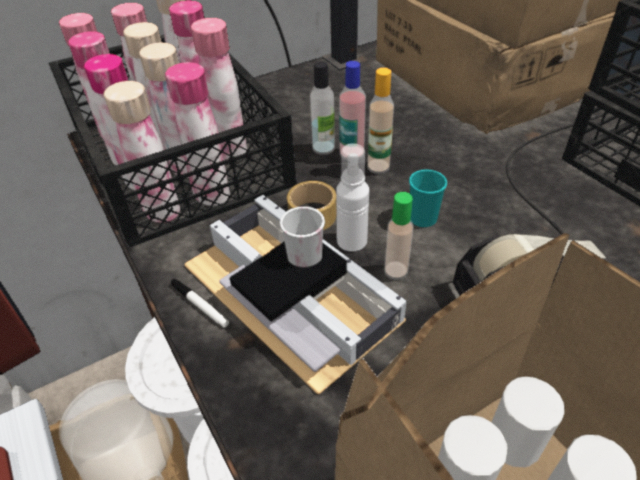

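The top view shows the jig with its +y to the image left. The walls run (210,272)-(421,227) and (222,335)-(436,288), the black wing is near (345,330), and the bar is at about (375–438, 300–345). The marker lies at (295,383). The scene view agrees.

```bash
cat >h.py <<'E'
import numpy as np,cv2
from plant import *
def cloud(n,im,d):
    c=get_calibration(n);K=np.array(c["intrinsics"]);T=np.array(c["world_from_camera"])
    v,u=np.mgrid[:480,:640]
    p=np.stack([(u-K[0,2])*d/K[0,0],(v-K[1,2])*d/K[1,1],d],-1)
    return p@T[:3,:3].T+T[:3,3]
E
python3 - <<'E'
from h import *
z=np.load("pics/top.npz");im,d=z["im"],z["d"];P=cloud("top",im,d)
hsv=cv2.cvtColor(im,cv2.COLOR_RGB2HSV).astype(int);S,V=hsv[...,1],hsv[...,2]
roi=np.zeros((480,640),bool);roi[215:395,195:450]=1
Z=P[...,2]
print(np.histogram(Z[roi],bins=np.arange(-.01,.16,.004)))
def rects(name,m):
    m=cv2.morphologyEx((m&roi&(d>0)).astype(np.uint8),cv2.MORPH_OPEN,np.ones((3,3)))
    n,l,st,_=cv2.connectedComponentsWithStats(m)
    for i in range(1,n):
        if st[i,4]<150: continue
        q=P[l==i]; (cx,cy),(w,h),a=cv2.minAreaRect((q[:,:2]*1000).astype(np.float32))
        b=cv2.boxPoints(((cx,cy),(w,h),a))
        print(name,st[i].tolist(),"c",round(cx,1),round(cy,1),"wh",round(w,1),round(h,1),"a",round(a,2),"z",np.round(np.percentile(q[:,2],[10,50,90])*1000,1),b.round().tolist())
rects("wall",(V>170)&(S<40)&(abs(Z-.056)<.006))
rects("bar",(S<50)&(V>130)&(abs(Z-.046)<.006))
rects("black",(V<60)&(Z>.065)&(Z<.09))
rects("base",(S>60)&(V>150)&(Z<.02))
rects("any",(Z>.003)&(Z<.1))
rects("marker",(Z>.006)&(Z<.1))
E
```

```text
(array([   12,  3497, 15363,  2741,  5635,   889,   349,   104,    86,
         114,   141,   296,  1261,  1963,  1927,   828,  3886,   767,
          43,    37,    82,  2968,  1830,    32,    35,    43,    26,
          31,    47,    32,    31,    39,    51,    43,    24,    38,
          30,    51,   296,    48,     0,     0]), array([-0.01 , -0.006, -0.002,  0.002,  0.006,  0.01 ,  0.014,  0.018,
        0.022,  0.026,  0.03 ,  0.034,  0.038,  0.042,  0.046,  0.05 ,
        0.054,  0.058,  0.062,  0.066,  0.07 ,  0.074,  0.078,  0.082,
        0.086,  0.09 ,  0.094,  0.098,  0.102,  0.106,  0.11 ,  0.114,
        0.118,  0.122,  0.126,  0.13 ,  0.134,  0.138,  0.142,  0.146,
        0.15 ,  0.154,  0.158]))
wall [209, 223, 212, 59, 2528] c 619.7 151.2 wh 20.3 343.3 a 11.48 z [53.7 55.6 57.5] [[576.0, 317.0], [644.0, -19.0], [664.0, -15.0], [595.0, 321.0]]
wall [370, 282, 66, 26, 815] c 549.8 14.7 wh 19.8 103.7 a 11.69 z [53.6 55.6 57.3] [[530.0, 63.0], [551.0, -38.0], [570.0, -34.0], [549.0, 67.0]]
wall [221, 311, 87, 29, 1023] c 505.2 233.1 wh 19.6 136.6 a 11.49 z [53.5 55.4 57.4
[... 2177 characters left out ...]
.6 a 87.39 z [17.2 45.6 48.6] [[625.0, 235.0], [685.0, 232.0], [689.0, 322.0], [629.0, 325.0]]
marker [285, 215, 28, 12, 195] c 674.1 176.2 wh 12.2 44.6 a 6.49 z [16.7 51.7 89.6] [[666.0, 198.0], [671.0, 153.0], [683.0, 155.0], [678.0, 199.0]]
marker [209, 223, 229, 153, 18613] c 544.4 135.4 wh 185.4 343.9 a 11.61 z [ 7.8 52.2 77.9] [[419.0, 285.0], [488.0, -52.0], [670.0, -14.0], [601.0, 323.0]]
marker [309, 261, 35, 36, 1001] c 576.5 133.8 wh 52.0 53.0 a 88.18 z [56.9 59.4 83.2] [[549.0, 109.0], [602.0, 107.0], [604.0, 159.0], [551.0, 161.0]]
marker [256, 368, 78, 27, 683] c 409.0 189.3 wh 16.1 130.5 a 16.6 z [ 9.7 13.4 16. ] [[383.0, 250.0], [420.0, 125.0], [435.0, 129.0], [398.0, 254.0]]
```

```bash
python3 - <<'E'
from h import *
z=np.load("pics/top.npz");im,d=z["im"],z["d"];P=cloud("top",im,d);Z=P[...,2]
zs=np.load("pics/scene.npz");Q=cloud("scene",zs["im"],zs["d"])
pts=np.concatenate([P[d>0],Q[zs["d"]>0]])
a=np.deg2rad(11.55);R=np.array([[np.cos(a),-np.sin(a)],[np.sin(a),np.cos(a)]]);O=np.array([.5443,.1355])-R@[-.029,-.005];print("O",O)
for n,p in(("top",P[d>0]),("scene",Q[zs["d"]>0])):
    j=(p[:,:2]-O)@R; J=np.c_[j,p[:,2]]*1000
    m=(abs(J[:,2]-78)<5)&(J[:,0]>-120)&(J[:,0]<-60)&(abs(J[:,1])<120)
    print(n,"wing",np.percentile(J[m],[1,50,99],axis=0).round(1).tolist(),m.sum())
    m=(abs(J[:,2]-145)<5)&(abs(J[:,0])<60)&(abs(J[:,1])<90)
    print(n,"rim",np.percentile(J[m],[1,50,99],axis=0).round(1).tolist(),m.sum())
    m=(abs(J[:,2]-46)<5)&(J[:,0]>-118)&(J[:,0]<-64)&(J[:,1]<-85)&(J[:,1]>-200)
    print(n,"bar",np.percentile(J[m],[1,50,99],axis=0).round(1).tolist(),m.sum())
# obstacles: max heights on grid right of the jig
print("max z, rows x .1...8, cols y -.7...-.05")
for x in np.arange(.1,.85,.1):
    print(round(x,1),[round(float(max(pts[(abs(pts[:,0]-x-.05)<.05)&(abs(pts[:,1]-y-.05)<.05)][:,2],default=-1)),2) for y in np.arange(-.7,.0,.1)])
T=get_calibration("wrist")["world_from_camera"];o=observe();print("cam-tcp",np.array(T)[:3,3]-o["eef_pos"],np.round(T,2).tolist())
from scipy.spatial.transform import Rotation as Ro
print(Ro.from_euler("xyz",o["tcp_rot"]).as_matrix().round(2))
# candidate orientations: x down, tool y along +-jig x
for s in(1,-1):
    X=np.array([0,0,-1.]);Y=s*np.array([np.cos(a),np.sin(a),0]);M=np.c_[X,Y,np.cross(X,Y)]
    e=Ro.from_matrix(M).as_euler("xyz");print(s,e)
    for y,h in((-.115,.1),(-.115,.03),(.045,.03)):
        p=O+R@[-.093,y];print(p,inverse_kinematics([*p,h],e))
E
```

```text
O [0.57171165 0.14620522]
top wing [[-113.2, -70.0, 73.9], [-86.8, -21.1, 77.5], [-60.6, 27.7, 80.6]] 2314
top rim [[-29.9, -45.3, 140.6], [3.8, -13.4, 144.5], [34.0, 19.0, 147.5]] 374
top bar [[-115.3, -163.8, 41.9], [-90.8, -124.7, 45.3], [-66.4, -86.0, 49.1]] 1588
scene wing [[-115.1, -73.4, 73.9], [-89.0, -27.9, 77.9], [-60.8, 24.9, 80.3]] 2015
scene rim [[-31.5, -47.9, 140.2], [2.5, -13.6, 144.1], [32.8, 16.4, 146.9]] 360
scene bar [[-116.7, -167.0, 41.8], [-93.7, -128.8, 45.9], [-68.3, -85.7, 48.6]] 1769
max z, rows x .1...8, cols y -.7...-.05
0.1 [-0.71, -0.61, -0.61, -0.86, -0.86, -0.44, 0.3]
0.2 [-1.0, -1.0, -0.62, -1.0, -1.0, -1.0, 0.37]
0.3 [-1.0, -1.0, -1.0, 0.01, 0.01, 0.0, 0.01]
0.4 [-1.0, -1.0, -1.0, 0.3, 0.3, 0.3, 0.05]
0.5 [-1.0, -1.0, -1.0, 0.12, 0.3, 0.3, 0.06]
0.6 [-1.0, -1.0, -1.0, 0.13, 0.12, 0.3, 0.06]
0.7 [-1.0, -1.0, 0.0, 0.23, 0.3, 0.3, 0.1]
0.8 [-1.0, -1.0, 0.01, 0.12, 0.12, 0.03, 0.11]
cam-tcp [0.07832693 0.02490169 0.1738188 ] [[0.29, -0.9, -0.31, 0.26], [-0.96, -0.28, -0.09, -0.57], [-0.0, 0.32, -0.95, 0.37], [0.0, 0.0, 0.0, 1.0]]
[[-0.    0.3  -0.96]
 [ 0.   -0.96 -0.3 ]
 [-1.   -0.   -0.  ]]
1 [1.3692108  1.57079633 0.        ]
[0.50362051 0.01491319] [-0.12703799  0.02786773  1.9346673   0.          1.17905762 -0.32862352]
[0.50362051 0.01491319] [-0.12703799  0.12954201  1.97610415  0.          1.03594649 -0.32862352]
[0.47158483 0.17167325] [ 0.1918581   0.12504965  1.98112471  0.          1.03541829 -0.00972743]
-1 [-1.77238186  1.57079633  0.        ]
[0.50362051 0.01491319] None
[0.50362051 0.01491319] None
[0.47158483 0.17167325] None<sys>:0: UserWarning: Gimbal lock detected. Setting third angle to zero since it is not possible to uniquely determine all angles.
```

```bash
cat >>h.py <<'E'
a=np.deg2rad(11.55);R=np.array([[np.cos(a),-np.sin(a)],[np.sin(a),np.cos(a)]]);O=np.array([.5717,.1462])
E0=[1.3692108,np.pi/2,0]
def W(x,y,z): return [*(O+R@[x,y]),z]
def st():
    o=observe();f=o["ft_force"];p=o["eef_pos"]
    print("t%.1f"%o["time_s"],"jig",((p[:2]-O)@R*1000).round(1),"z",round(p[2]*1000,1),"F jig",(f[:2]@R).round(1),round(f[2],1),flush=True)
E
python3 - <<'E'
from h import *
gripper_to(0.0)
o=observe();print(o["opening"])
movep([.117,-.383,.36],o["tcp_rot"]);st()
movep([.40,.012,.36],E0);st()
movep(W(-.093,-.110,.15),E0);st()
move_l(W(-.093,-.110,.065));hold(.3);st()
im,d=get_image("wrist");cv2.imwrite("pics/w1.png",im[...,::-1])
im,d=get_image("scene");cv2.imwrite("pics/s1.png",im[100:400,150:450,::-1].repeat(2,0).repeat(2,1))
E
```

```text
-0.00010868689822410422
t1.9 jig [-551.5 -427.8] z 359.4 F jig [-0.  -0.1] 0.8
t3.7 jig [-195.2  -97.8] z 359.8 F jig [-0.8  0.3] -0.4
t4.6 jig [ -92.3 -110.7] z 151.4 F jig [0.1 0.6] 0.3
t5.7 jig [ -92.4 -110.2] z 65.9 F jig [-0.1  0.5] -0.0
```

View pics/s1.png

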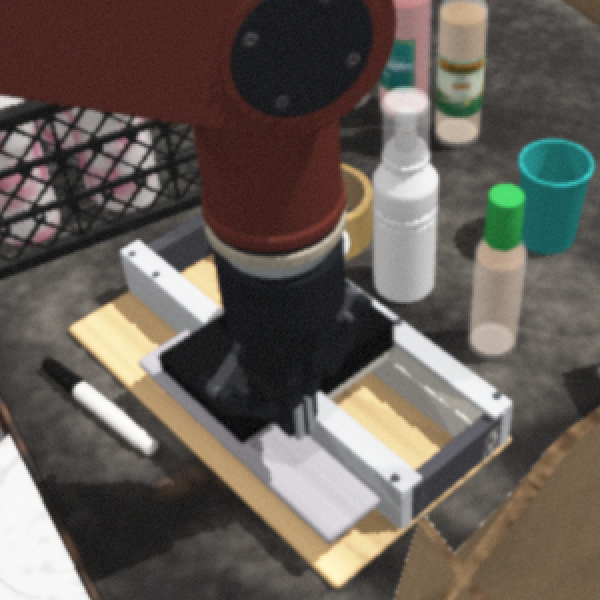

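View pics/w1.png

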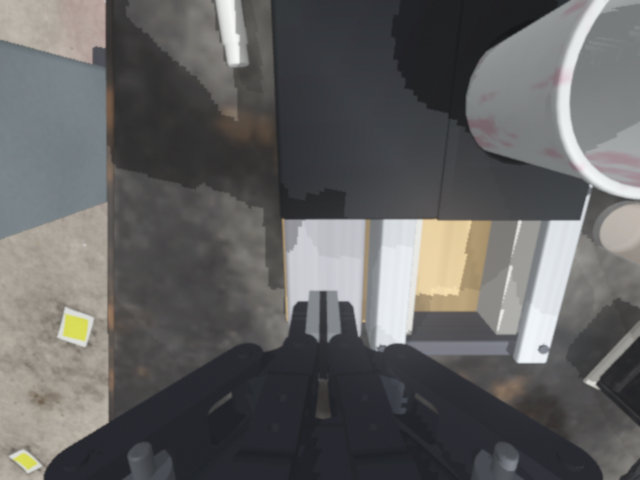

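The fingers stand over the bar behind the wing: in the wrist view the tips are at (323,300) and the wing's rear edge is at row 217. The cup is clear to the right. Next I press.

```bash
python3 - <<'E'
from h import *
for z in(.050,.042,.036):
    print(move_l(W(-.093,-.110,z),feed=.03,max_force=30));st()
for z in np.arange(.035,.0275,-.001):
    move_l(W(-.093,-.110,z),feed=.02);hold(.1);st()
    if abs(observe()["ft_force"][2])>16: break
hold(.3);st()
E
```

```text
False
t6.4 jig [ -93.1 -110. ] z 49.9 F jig [0.1 0.8] -0.2
False
t6.8 jig [ -93.2 -109.9] z 41.7 F jig [-0.2 -0.4] -0.5
False
t7.2 jig [ -93.3 -109.9] z 35.7 F jig [-0.8  0.3] -0.1
t7.5 jig [ -93. -110.] z 35.1 F jig [-0.1 -0.2] -0.3
t7.9 jig [ -93. -110.] z 34.0 F jig [ 0.1 -0.6] 0.1
t8.2 jig [ -93.1 -110. ] z 32.9 F jig [-0.6 -0.6] -0.5
t8.6 jig [ -93. -110.] z 32.0 F jig [-0.2 -0.5] -0.0
t8.9 jig [ -93. -110.] z 31.0 F jig [0.6 0.9] -0.4
t9.3 jig [ -93. -110.] z 30.0 F jig [ 0.1 -0.1] -0.7
t9.6 jig [ -93. -110.] z 29.0 F jig [0.1 0.8] 0.7
t10.0 jig [ -93. -110.] z 28.0 F jig [ 0.7 -0.1] 0.1
t10.3 jig [ -93. -110.] z 28.0 F jig [ 0.1 -0.3] 0.4
```

No force, even though the tool is 18 mm below the bar's top. I'll look before doing anything else.

```bash
python3 - <<'E'
from h import *
im,d=get_image("wrist");cv2.imwrite("pics/w2.png",im[...,::-1]);P=cloud("wrist",im,d)
J=np.concatenate([(P[...,:2]-O)@R,P[...,2:]],-1)*1000
for r,c in((230,300),(240,345),(260,300),(270,350),(295,323),(310,323),(330,323),(200,330),(150,330),(250,390)): print(r,c,J[r,c].round(1))
im,d=get_image("scene");cv2.imwrite("pics/s2.png",cv2.resize(im[220:400,240:420,::-1],(720,720))[:600])
Q=cloud("scene",im,d);J=np.concatenate([(Q[...,:2]-O)@R,Q[...,2:]],-1)[d>0]*1000
m=(J[:,0]>-112)&(J[:,0]<-70)&(J[:,1]>-160)&(J[:,1]<-125)&(J[:,2]>5)&(J[:,2]<60);print("bar z",np.percentile(J[m][:,2],[10,50,90]),m.sum());st();print(observe()["opening"])
E
```

```text
230 300 [-103.3  -64.2   78.1]
240 345 [-85.7 -68.   78.9]
260 300 [-106.   -90.1   46. ]
270 350 [-80.5 -95.7  46. ]
295 323 [-94.4 -97.9  68.4]
310 323 [-94.4 -98.6  80.1]
330 323 [-94.4 -98.3  94.8]
200 330 [-91.7 -52.1  79. ]
150 330 [-91.8 -33.9  78.3]
250 390 [-60.  -85.9  42.9]
bar z [ 7.53544527 45.59250514 47.27982498] 857
t10.4 jig [ -93. -110.] z 28.0 F jig [ 0.7 -0. ] 0.0
-0.00010146606139253362
```

View pics/w2.png

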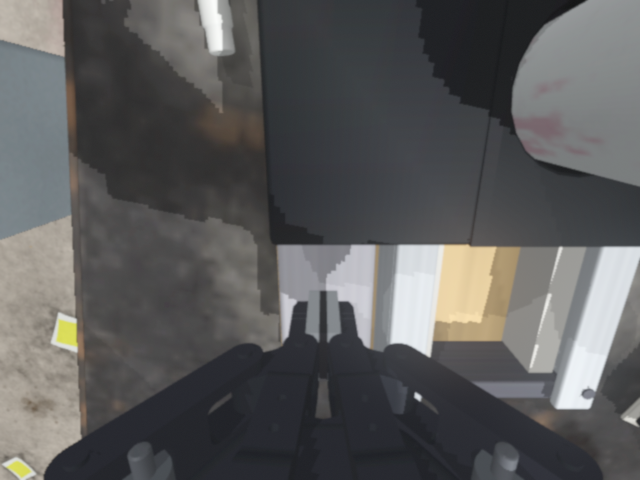

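View pics/s2.png

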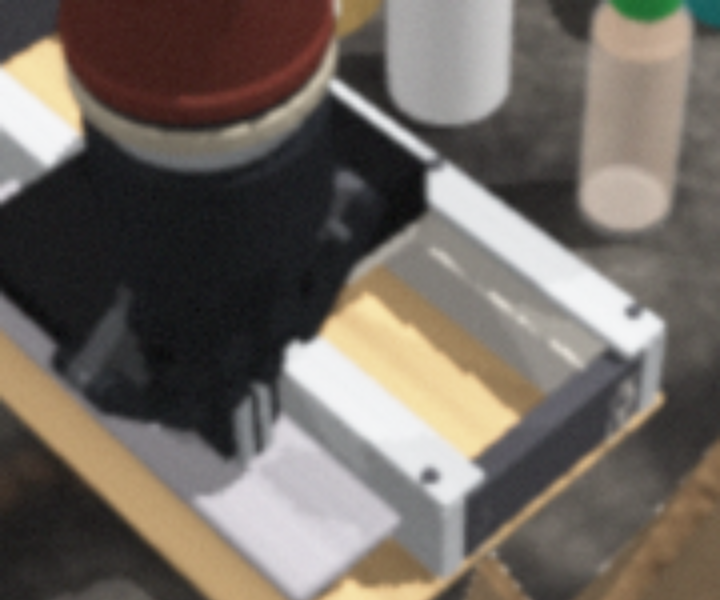

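The bar is still up at 46 mm. The wrist depth puts the fingertip edge (row 290) near 65 mm although the TCP reads 28, so the tips sit higher than the reported TCP. I'll measure the gripper's profile.

```bash
python3 - <<'E'
from h import *
st()
for n in("scene","wrist"):
    im,d=get_image(n);Q=cloud(n,im,d);J=np.concatenate([(Q[...,:2]-O)@R,Q[...,2:]],-1)*1000
    if n=="wrist":
        for r in range(282,330,3): print(r,d[r,323].round(3),J[r,323].round(1),J[r,300].round(1))
    else:
        for c in(298,302,306):
            for r in range(310,345,3): print(c,r,J[r,c].round(1))
    j=J[d>0]
    for z in range(46,180,8):
        m=(abs(j[:,2]-z)<4)&(abs(j[:,0]+93)<75)&(j[:,1]>-170)&(j[:,1]<(-75 if z<84 else -50))
        if m.sum()>5: print(n,z,np.percentile(j[m][:,0],[2,98]).round(),np.percentile(j[m][:,1],[2,98]).round(),m.sum())
c=get_calibration("wrist")["world_from_camera"];print(np.array(c)[:3,3],observe()["q"].round(4).tolist(),observe()["tcp_rot"])
E
```

```text
t10.4 jig [ -93. -110.] z 28.0 F jig [ 0.7 -0. ] 0.0
298 310 [-105.4 -128.6  131.5]
298 313 [-105.7 -128.3  125.3]
298 316 [-102.6 -123.5  111.5]
298 319 [-103.1 -123.4  105.3]
298 322 [-103.5 -123.3   98.9]
298 325 [ -99.9 -117.7   83.5]
298 328 [-101.  -118.5   78.4]
298 331 [-101.6 -118.5   72. ]
298 334 [-100.2 -116.    61. ]
298 337 [ -97.6 -111.7   46.9]
298 340 [-100.6 -115.    45.8]
298 343 [-104.5 -119.6   47.2]
302 310 [ -90.6 -117.5  108.1]
302 313 [ -91.5 -118.   102.8]
302 316 [ -95.6 -122.9  104.6]
302 319 [ -95.7 -122.4   97.6]
302 322 [ -95.7 -121.8   90.3]
302 325 [ -96.2 -121.9   84. ]
302 328 [ -97.9 -123.5   80.3]
302 331 [ -97.  -121.7   70.7]
302 334 [ -97.5 -121.6   64. ]
302 337 [ -92.7 -114.6   45. ]
302 340 [ -96.5 -119.    46. ]
302 343 [-100.3 -123.4   46.9]
306 310 [ -88.9 -124.   112.6]
306 313 [ -89.2 -123.8  106.2]
306 316 [ -88.4 -122.2   97.3]
306 319 [ -89.3 -122.9   92.2]
306 322 [ -89.7 -122.9   85.7]
306 325 [ -89.7 -122.3   78.3]
306 328 [ -89.4 -121.4   70.2]
306 331 [ -90.  -121.5   63.7]
306 334 [ -84.9 -114.2   44.3]
306 337 [ -89.4 -119.6  
[... 1674 characters left out ...]
[-60. -41.] [-135.  -79.] 4288
wrist 62 [-105.  -48.] [-103.  -96.] 89
wrist 70 [-107.  -82.] [-103.  -98.] 500
wrist 78 [-108.  -82.] [-103.  -98.] 615
wrist 86 [-108.  -82.] [-103.  -98.] 720
wrist 94 [-106.  -83.] [-119.  -98.] 909
wrist 102 [-121.  -69.] [-115.  -95.] 1318
wrist 110 [-128.  -61.] [-117.  -96.] 3833
wrist 118 [-133.  -57.] [-118.  -97.] 6638
wrist 126 [-140.  -49.] [-119.  -92.] 6029
wrist 134 [-145.  -44.] [-118.  -92.] 10357
wrist 142 [-151.  -38.] [-105.  -92.] 12225
wrist 150 [-154.  -36.] [-103.  -89.] 10084
wrist 158 [-113.  -76.] [-91. -88.] 1667
[0.48430885 0.10221586 0.20179505] [-0.1175, 0.1309, 1.9791, 0.0, 1.0316, -0.3191] [-2.38276257  1.57078053  2.53120911]
```

Both cameras agree: the tips are at z≈63 mm and centred laterally, so they sit about 35 mm above the reported TCP. There is room for that: the fingers are slim up to about 40 mm above the tip, with half-depth about 15 mm at wing height. I'll lower by force, with that offset.

```bash
python3 - <<'E'
from h import *
x,y=-.096,-.112
move_l(W(x,y,.015),feed=.05);st()
for z in np.arange(.011,-.0075,-.001):
    if z>.001 and round(z*1000)%3: continue
    move_l(W(x,y,z),feed=.02);hold(.1);st()
    if abs(observe()["ft_force"][2])>15: break
hold(.3);st()
im,d=get_image("wrist");cv2.imwrite("pics/w3.png",im[...,::-1]);P=cloud("wrist",im,d)
J=np.concatenate([(P[...,:2]-O)@R,P[...,2:]],-1)[d>0]*1000
m=(abs(J[:,0]+91)<20)&(J[:,1]>-160)&(J[:,1]<-80)&(J[:,2]>10)&(J[:,2]<55)
print("bar z",np.percentile(J[m][:,2],[10,50,90]),m.sum())
m=(abs(J[:,2]-78)<5)&(J[:,0]>-120)&(J[:,0]<-60)&(J[:,1]>-85);print("wing rear",np.percentile(J[m][:,1],[.5,2]))
E
```

```text
t10.9 jig [ -96.4 -112. ] z 14.8 F jig [-1.6  0.4] 2.9
t11.4 jig [ -95.4 -112.2] z 9.4 F jig [ 1.1 -0.5] 5.2
t11.8 jig [ -95.6 -112.1] z 6.4 F jig [ 0.1 -0.9] 5.5
t12.2 jig [ -95.5 -112.1] z 3.5 F jig [0.8 0.7] 6.9
t12.6 jig [ -95.5 -112.2] z 1.5 F jig [-0.5  0.3] 7.8
t12.9 jig [ -95.5 -112.2] z 0.9 F jig [-1.4 -0.2] 9.5
t13.3 jig [ -95.3 -112.2] z 0.8 F jig [-4.9  1.9] 18.0
t13.6 jig [ -95.4 -112.2] z 0.7 F jig [-5.3  1.4] 17.9
bar z [31.47804378 32.35482461 48.95615687] 4629
wing rear [-69.97024133 -68.14540405]
```

The bar is bottomed: 32 mm, force 18 N. The wing's rear is at jig y≈-70. Now I push.

```bash
python3 - <<'E'
from h import *
x,z=-.096,-.001
for y in(-.09,-.06,-.03,0,.02,.03):
    if move_l(W(x,y,z),feed=.06,max_force=30): print("stopped");st();break
    st()
E
```

```text
t14.2 jig [-94.  -90.3] z 0.8 F jig [0.5 0.5] 14.2
t14.8 jig [-94.  -60.4] z 0.8 F jig [ 1.  -0.1] 12.9
t15.4 jig [-93.9 -30.3] z 0.9 F jig [ 0. -1.] 12.6
t16.1 jig [-93.9  -0.2] z 0.8 F jig [0.9 0.3] 13.6
t16.6 jig [-93.9  20.1] z 0.9 F jig [-0.5 -0.7] 13.2
t16.9 jig [-93.9  30.1] z 0.8 F jig [ 0.1 -0.2] 12.7
```

```bash
python3 - <<'E'
from h import *
x,z=-.096,-.001
for y in np.arange(.032,.0521,.002):
    s=move_l(W(x,y,z),feed=.03,max_force=20);st();f=observe()["ft_force"]
    if s or (f[:2]@R)[1]<-8: print("home");break
hold(.3);st()
im,d=get_image("wrist");cv2.imwrite("pics/w4.png",im[...,::-1]);P=cloud("wrist",im,d)
J=np.concatenate([(P[...,:2]-O)@R,P[...,2:]],-1)[d>0]*1000
for lo in(-110,-100,-90,-80,-70):
    m=(abs(J[:,2]-78)<4)&(abs(J[:,0]-lo)<5)&(J[:,1]>20);print("wing rear",lo,np.percentile(J[m][:,1],[.5,2,98]) if m.sum() else 0)
E
```

```text
t17.1 jig [-93.9  31.5] z 0.8 F jig [ 0.5 -2.8] 13.7
t17.4 jig [-93.9  33.4] z 0.9 F jig [-0.7 -2.6] 12.6
t17.6 jig [-93.9  35.3] z 0.9 F jig [ 0.3 -2.5] 12.8
t17.9 jig [-93.8  37.3] z 0.9 F jig [ 1.2 -2.1] 13.1
t18.1 jig [-93.9  37.8] z 0.8 F jig [ -0.8 -10.4] 13.2
home
t18.4 jig [-93.9  37.8] z 0.9 F jig [-0.7 -9.8] 13.4
wing rear -110 [ 45.6728522   50.78009521 150.39908632]
wing rear -100 [ 32.73705697  49.35243504 150.31366237]
wing rear -90 [ 32.98254966  49.93685667 150.10857677]
wing rear -80 [ 45.48356649  50.59858307 149.92693208]
wing rear -70 [ 50.52417099  53.53304074 149.76681737]
```

View pics/w4.png

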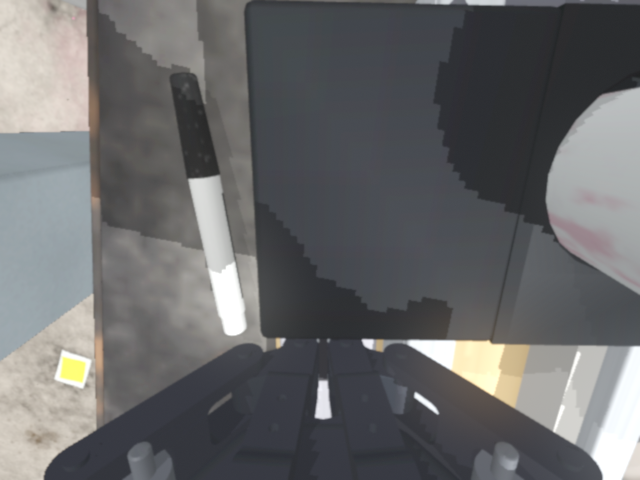

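The carriage is home: its front is at jig y≈150, and a sharp 10 N reaction came at the stop while the bar was still held. I'll release straight up so the catch rises, then back off and leave.

```bash
python3 - <<'E'
from h import *
move_l(W(-.095,.038,.018),feed=.06);hold(.2);st()
move_l(W(-.095,.0,.022),feed=.08);st()
move_l(W(-.095,-.06,.20),feed=.2);st()
movep([.40,.012,.36],E0);hold(.3);st()
for n in("top","scene"):
    im,d=get_image(n);P=cloud(n,im,d);J=np.concatenate([(P[...,:2]-O)@R,P[...,2:]],-1)[d>0]*1000
    cv2.imwrite(f"pics/{n}_end.png",im[...,::-1])
    m=(abs(J[:,2]-78)<4)&(abs(J[:,0]+88)<25)&(abs(J[:,1]-90)<90)
    if m.sum()>9: print(n,"wing y",np.percentile(J[m][:,1],[1,50,99]).round(1))
    m=(abs(J[:,2]-46)<20)&(abs(J[:,0]+91)<20)&(J[:,1]>-155)&(J[:,1]<30)
    if m.sum()>9: print(n,"bar z",np.percentile(J[m][:,2],[10,50,90]).round(1))
    m=(abs(J[:,2]-50)<8)&(abs(J[:,0])<18)&(abs(J[:,1]-41)<5)
    if m.sum(): print(n,"tooth z",np.median(J[m][:,2]).round(1),m.sum())
E
```

```text
t19.2 jig [-95.9  38.2] z 17.2 F jig [-0.5  0.4] 0.7
t19.8 jig [-95.   -0.3] z 22.0 F jig [0.3 0.5] -0.7
t20.9 jig [-95.9 -59.5] z 198.6 F jig [0.2 0.5] -0.7
t22.0 jig [-195.1  -96.8] z 358.6 F jig [0.7 0. ] -0.2
top wing y [ 52.5 100.9 150.1]
top bar z [43.5 45.5 47.4]
top tooth z 49.7 143
scene wing y [ 48.8  95.  147.4]
scene bar z [44.6 46.  47.4]
scene tooth z 49.9 82
```

View pics/scene_end.png

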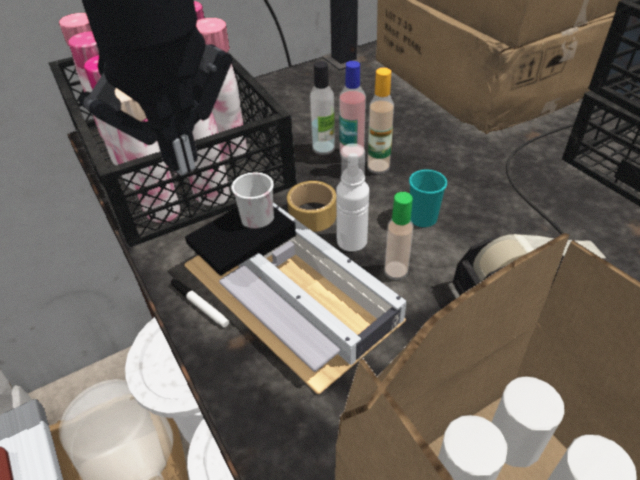

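The carriage is home with the cup upright at (253,200). The bar and tooth are up, the bystanders are unmoved and the robot is clear. I'll hand it in.

```bash
python3 -c "
from plant import *
job_done()"
```

```text
the job is handed in; nothing more can be done
```

The job is handed in after about 22 s of robot time. I pressed the bar to its stop with the shut fingers and pushed the carriage along the track to the end stop with the bar held down. Then I let the bar up behind the carriage and moved clear. No verdict was reported.

**Pressing and pushing:** the bar top read 32 mm when pressed, at 18 N. During the push the fingers kept 13–14 N on the bar, and a sharp 10 N reaction came at the end stop.

**Last checks:**
- **Carriage:** the wing runs to jig y ≈ 150 mm in the top view, so the carriage origin is at about 101 mm. The scene camera reads its points about 3 mm lower in y. It did so for the start measurements too, so I put this down to calibration.
- **Catch:** the bar is back at 46 mm and the tooth stands at 50 mm behind the carriage.
- **Cup and other objects:** by eye in the last scene picture, the cup stands upright in its nest and the spray bottle, tape roll, small bottle and marker look unmoved. I did not measure these.
- **Wrist force:** about zero after release.

**Disagreement:** on the first try the tool read 28 mm above the worktop with no contact. Depth from two cameras put the real fingertips about 35 mm higher than the reported TCP. First contact came at a TCP reading between 15 and 9 mm, which fits that. At the bottom the TCP read about 1 mm, so the offset there was nearer 31 mm. I lowered by force instead of relying on the TCP height.

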